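# Clamp the gel tray in the casting stand with the T-key

### The job

Slide the gel tray along the casting stand's bed until it is fully home against the end stop. Then work the clamp: the T-key stands loose in its collar, so press it down lightly and turn it until its square foot drops into the hidden square recess, then turn it clockwise (seen from above) to the stop so that the clamp holds the tray firmly. Leave the key standing seated in the clamp, and do not disturb the bottle, the beaker and the timer nearby.

Things in the scene. Friction and masses are not known exactly. Their poses are not given: they have to be found in the camera images.
- casting_stand: Fixed grey casting stand, about 200 x 250 mm. Origin: on the worktop below the bed, z up. Bed top at z = 8 mm, from x = -70 to 60, y = -130 to 120 mm. Fixed side rail along y: inner face x = -55 mm, top z = 26 mm. End stop across the +y end: face y = 105 mm, top z = 30 mm. On the +x side the clamp with a 56 mm square key housing, top z = 24 mm, and a round collar on it.
- collar_mouth (a point): On the stand at x = 92, y = 30, z = 44 mm: the axis of the key's collar (45 mm outside, 29 mm bore) at its top. Axes as the stand's.
- recess (a point): On the stand, x = 92, y = 30, z = 24 mm: mouth of the square recess (20 mm wide, 12 mm deep) in the driver that turns under the collar; hidden by the key. At the start its sides are turned 0 to 0.5 rad clockwise from the stand's axes; clockwise stop at 1.6 rad. Friction of 0.12 N m holds it still under a key pressed with up to 10 N and not yet in; 0.2 N m turns it when clamping.
- gel_tray: Clear flat open tray, 180 x 90 x 20 mm, walls 4 mm, loose, about 120 g, on the bed between rail and clamp pad with a few mm of side play. Origin: centre of its underside. Its x is its length and points to the end stop (the stand's +y). Home, its leading end touches the end stop: origin at y = 15 mm in the stand's frame. It starts 45 to 60 mm short of that.
- clamp_key: Loose T-key upright in the collar. Origin: centre of the foot's underside. Foot 18 mm square (sides along key x, y), 16 mm high; round shank 26 mm wide to 44 mm; black wing 52 mm along x, 12 mm thick, from 44 to 68 mm. Starts with the foot on the driver's face, origin at height 24 mm, 0.3 to 1.3 rad out of line either way; fits every quarter turn within 0.1 rad; dropped in, origin at 12 mm.
- clamp_bar (a joint): Travel of the aluminium clamp bar towards the tray (the stand's -x), in m: it is geared to the driver, 0.00625 m per rad of clockwise turn, 0 open, 0.010 at the stop. It starts at 0 to 0.003.
- clamp_pad: Rubber-faced pad, 5 x 120 x 17 mm, sprung (2.5 N per mm) in front of the clamp bar. Origin: its centre. It meets the home tray when the bar has moved about 7 mm, presses it against the fixed rail, and gives about 7 N at the stop.
- bottle_small_a: Small screw-cap bottle, 48 mm diameter, 97 mm high, beside the stand; a bystander. Origin: centre of its underside.
- beaker: Glass beaker, 57 mm wide, 70 mm high, behind the key housing; a bystander. Origin: centre of its underside.
- timer: Flat lab timer, 62 x 62 x 18 mm, to the right of the stand; a bystander. Origin: centre of its underside.
Not all that is in view belongs to the job. What is shaped like the clamp_key but pink or purple is not meant.

How it is judged (in metres and radians):
On the way, in this order (a step that is already met when the one before it is completed fails the run):
1. the gel tray is home against the end stop (within 3.5 mm) (y of gel_tray in the frame of casting_stand above 0.0115 m), for 0.2 s.
2. the key's foot has dropped into the recess (at least 9 of 12 mm) (z of clamp_key in the frame of casting_stand below 0.015 m and horizontal distance between clamp_key and collar_mouth below 0.006 m), for 0.1 s.
At the end, for the whole second after the job is handed in: The gel tray lies flat on the bed, home against the end stop within 3.5 mm and at rest; the clamp bar has moved at least 8.8 of its 10 mm and the pad presses the tray with more than 2 N; the key stands upright in the collar with its foot at least 9 mm down in the recess (all of step 2 and y of gel_tray in the frame of casting_stand above 0.0115 m and height (world z) of gel_tray below 0.011 m and value of joint clamp_bar above 0.0088 m and contact force between clamp_pad and gel_tray above 2 N and angle between clamp_key's own z axis and vertical below 0.2 rad and linear speed of gel_tray below 0.01 m/s); the robot touches nothing.
It fails at once if the bottle, the beaker or the timer is moved by more than 2 cm (distance of any of bottle_small_a, beaker, timer from where it was at the start of the episode above 0.02 m).
It also fails if it takes over 61 s, if anything falls off the work surface, if the arm or the gripper's body presses on something with over 40 N, if the wrist force passes 120 N, or if a joint passes its speed limit or range.

### The arm

A 6-joint arm with a two-finger parallel gripper is mounted at the origin on a cart in front of the work surface, level with it; the furniture and walls round the work are solid. World frame = base frame: x ahead of the robot, y to its left, z up, the work surface at z = 0. Lengths are in m, angles in degrees, forces in N, time in s.
With the tool pointing down it reaches from about 0.3 to 0.75 m from the base axis. Payload 8.5 kg.
Tool frame: the origin (TCP) lies midway between the tips of the shut fingers; the grasp point (between the pads) lies 19 mm behind it (env.grip_depth is the distance from the TCP to the grasp point, in m); y points along the fingers, x is the direction in which the jaws open and shut, and the axes are right-handed (so a half turn about y gives the same grasp; the last joint's range is limited). The gripper opens to 85 mm and grips with 20 to 120 N. Pads are 22 mm wide; open, the fingers measure 114 mm over their backs; the gripper's body (76 mm by 85 mm) begins 54 mm behind the grasp point. The pads swing forward as they close: fully open they stand 13 mm farther back than shut.
Start: joints at [61.92, 21.807, 74.336, -0, 83.858, -12.336], TCP at [0.149, 0.529, 0.231] pointing down, gripper open.
Joint ranges: [-178.18, 178.18], [-50.72, 133.34], [12.68, 142.11], [-81.47, 261.47], [9.98, 163.14], [-165.26, 165.26]. Speed limits (degrees/s): [136.94, 136.94, 180, 180, 180, 180].

### API

Orientations are given as a 3x3 rotation matrix whose columns are the frame's x, y, z axes.
In Python, from rig import env gives the robot as it stands.
- The arm moves only by the shell command python3 -m inch 'ROWS' [FORCE]. ROWS is JSON, a list that holds one entry, the list of rows, each a list of 7 numbers: the gripper command: -1 is shut, 1 is fully open, values between are in proportion, then the shift along the world's x, y, z in cm, then the turn, a rotation vector about the world's x, y, z in degrees. In form: [[[grip, dx, dy, dz, rx, ry, rz], ...]]. A call has 1 to 20 rows; each row is the pose to reach, as a shift and turn from the pose commanded when the call began; what a row does not reach only later rows make up. A row lasts 1/8 s, in which the tool goes at most 62.5 mm and 10.7 degrees, less where a joint would pass 70% of its speed; a pose out of reach is approached as far as the arm can. A call with a gripper value outside its range is refused whole. The fingers move at their own pace and stop on an object; FORCE is the grip in N (left out, the last holds). Time passes only in rows, so rows that repeat a pose let the fingers close. It gives the time, the measured TCP pose, the force and the opening at its end, in the units of the state.
- env.observe(): the state, without advancing time (a new reading comes with each control period).
- env.get_image(name): name is "scene" or "side" or "wrist"; returns a dict with "frame" (480x640x3 uint8, red, green, blue), "mtx" (3x3 intrinsics, pixels), "rvec" (rotation vector, rad) and "tvec" (3), from world to camera coordinates, as OpenCV has them. Camera axes: x right, y down, z forward; pixel columns grow to the right and rows downward; lengths in m; the calibration is good to about 2 mm. The wrist camera is an equidistant fisheye: a pixel r from the principal point sees the ray r / f radians off the axis. A picture is of the moment at which its call begins. There is no depth.
- env.close_job(): hands the job in, once; it reports no verdict.
The state is a dict: "time_s": time; "q": joint angles; "qvel": joint speeds; "joint_efforts": joint torques, N m; "position": TCP position; "tool_rot": TCP orientation; "ft_force": force on the tool from outside, world axes, zero at the start; "wrist_torque": the same for the moment, N m; "grip_width": finger opening in m.
Only numpy, scipy, OpenCV 4.12 (cv2) and the standard library are available. Lean on these libraries where they do the work, as an engineer would, in place of code of your own. Each camera call takes 0.05 s, during which the arm holds its last target.

## Working session

There is one attempt and no reset: what is moved stays moved. The work goes in short steps, Python scripts to look and compute and a shell command to move; the robot and the scene stay as the last step left them, time stands still between calls to the robot, and variables do not carry over. Pictures are saved under pics/ and viewed, and the job is handed in when it is done.

```bash
ls; mkdir -p pics
python3 - <<'E'
from rig import env
import cv2
for n in ["scene","side","wrist"]:
    d=env.get_image(n); cv2.imwrite(f"pics/{n}0.png",d["frame"][:,:,::-1])
    print(n,d["mtx"].tolist(),d["rvec"],d["tvec"])
s=env.observe()
print(s)
E
```

```text
pics
scene [[442.8282044849629, 0.0, 320.7359788787494], [0.0, 442.8282044849629, 233.2051083677099], [0.0, 0.0, 1.0]] [ 1.06509807 -2.25096109  1.14281039] [0.13495728 0.43546288 0.33082366]
side [[596.0362462988619, 0.0, 328.6280279035297], [0.0, 596.0362462988619, 238.93631961064347], [0.0, 0.0, 1.0]] [ 2.27404361 -0.6250752   0.29066887] [-0.69710372  0.04324942  1.044883  ]
wrist [[371.64829954431775, 0.0, 317.8486962819485], [0.0, 371.64829954431775, 244.9547271089916], [0.0, 0.0, 1.0]] [-2.31863846 -1.75707051 -0.24292625] [-0.55041863 -0.03596782  0.37850487]
{'time_s': 0.15, 'q': array([ 6.19215768e+01,  2.18331959e+01,  7.43724902e+01,  1.20437807e-03,
        8.38580048e+01, -1.23359068e+01]), 'qvel': array([-0.0050361 , -0.17952526, -0.22610236,  0.0179906 ,  0.02539068,
        0.05155811]), 'joint_efforts': array([ 2.41886708e-03, -4.48627961e+01, -2.31345338e+01, -1.46923726e-04,
        3.81437800e-03,  2.98543398e-05]), 'position': array([0.14911461, 0.52917057, 0.23085702]), 'tool_rot': array([[ 2.71316620e-01, -5.41654915e-04, -9.62489999e-01],
       [ 9.62489544e-01, -9.70946361e-04,  2.71317038e-01],
       [-1.08148637e-03, -9.99999382e-01,  2.57903307e-04]]), 'ft_force': array([-1.27149371, -0.43300394, -0.21157867]), 'wrist_torque': array([ 0.00465106,  0.00938963, -0.00265398]), 'grip_width': 0.08568558277573972}
```

View pics/scene0.png

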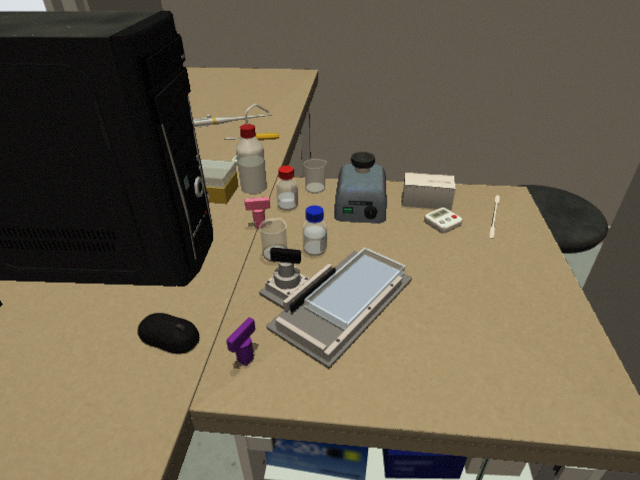

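View pics/side0.png

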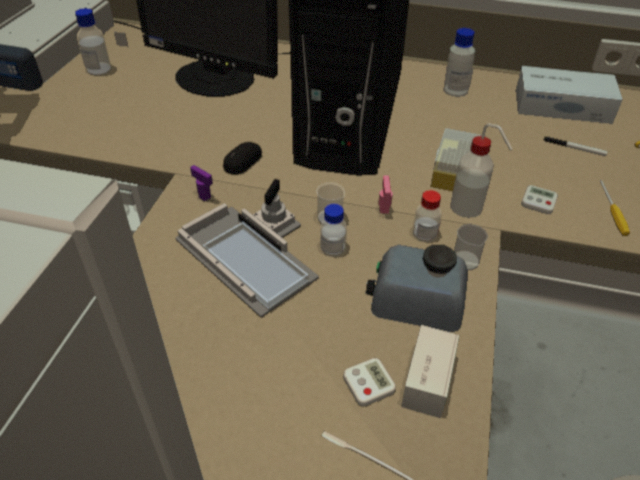

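View pics/wrist0.png

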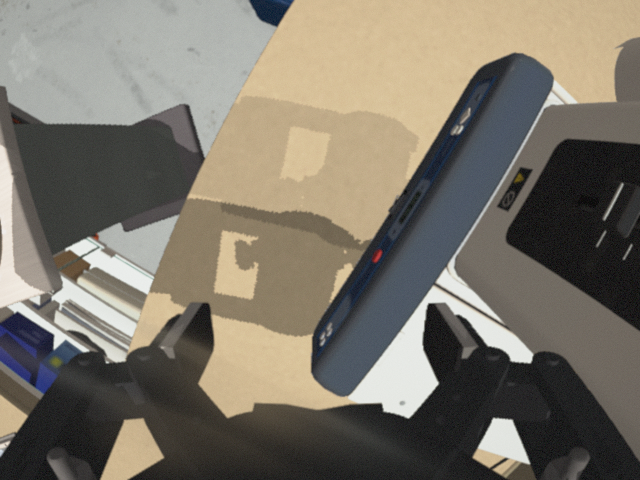

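The scene view shows the stand (quad around (270,325)-(410,280)), the black-winged key at about (286,258), and purple and pink look-alikes at (242,342) and (258,210). The side view shows the same things, with the key at (272,193).

```bash
cat > h.py <<'E'
import numpy as np, cv2
from rig import env
def load(n,save=None):
    d=env.get_image(n)
    R,_=cv2.Rodrigues(np.array(d["rvec"],float)); d["R"]=R; d["t"]=np.array(d["tvec"],float).ravel(); d["c"]=-R.T@d["t"]; d["K"]=np.array(d["mtx"])
    d["fe"]=(n=="wrist")
    if save: cv2.imwrite(save,d["frame"][:,:,::-1])
    return d
def ray(d,u,v):
    K=d["K"]; a=np.array([(u-K[0,2])/K[0,0],(v-K[1,2])/K[1,1]])
    if d["fe"]:
        r=np.hypot(*a); s=np.sin(r)/r if r>1e-9 else 1; p=np.array([a[0]*s,a[1]*s,np.cos(r)])
    else: p=np.array([*a,1.]); 
    p=d["R"].T@p; return p/np.linalg.norm(p)
def on(d,u,v,z):
    r=ray(d,u,v); return d["c"]+r*(z-d["c"][2])/r[2]
def proj(d,P):
    p=d["R"]@np.asarray(P,float)+d["t"]; K=d["K"]
    if d["fe"]:
        r=np.hypot(p[0],p[1]); th=np.arctan2(r,p[2]); a=p[:2]/max(r,1e-12)*th
    else: a=p[:2]/p[2]
    return np.array([K[0,0]*a[0]+K[0,2],K[1,1]*a[1]+K[1,2]])
def crop(d,x0,y0,x1,y1,k,save):
    c=d["frame"][y0:y1,x0:x1,::-1]; cv2.imwrite(save,cv2.resize(c,None,fx=k,fy=k,interpolation=cv2.INTER_CUBIC))
E
python3 - <<'E'
from h import *
s=load("scene"); crop(s,220,200,420,370,4,"pics/sc1.png")
d=load("side"); crop(d,165,150,355,320,4,"pics/sd1.png")
print(s["c"],d["c"])
for p in [(270,325),(330,357),(410,280),(350,248)]: print(on(s,*p,0.01))
for p in [(265,310),(316,278),(178,237)]: print(on(d,*p,0.01))
E
```

```text
[0.07185547 0.10858622 0.54802509] [ 0.21025608 -0.96997206  0.77107145]
[ 0.5086508  -0.13376866  0.01      ]
[ 0.39844548 -0.1675701   0.01      ]
[ 0.43745146 -0.3886953   0.01      ]
[ 0.57642038 -0.36879522  0.01      ]
[ 0.45408329 -0.39544701  0.01      ]
[ 0.56141725 -0.37664228  0.01      ]
[ 0.39427346 -0.16246427  0.01      ]
```

View pics/sc1.png

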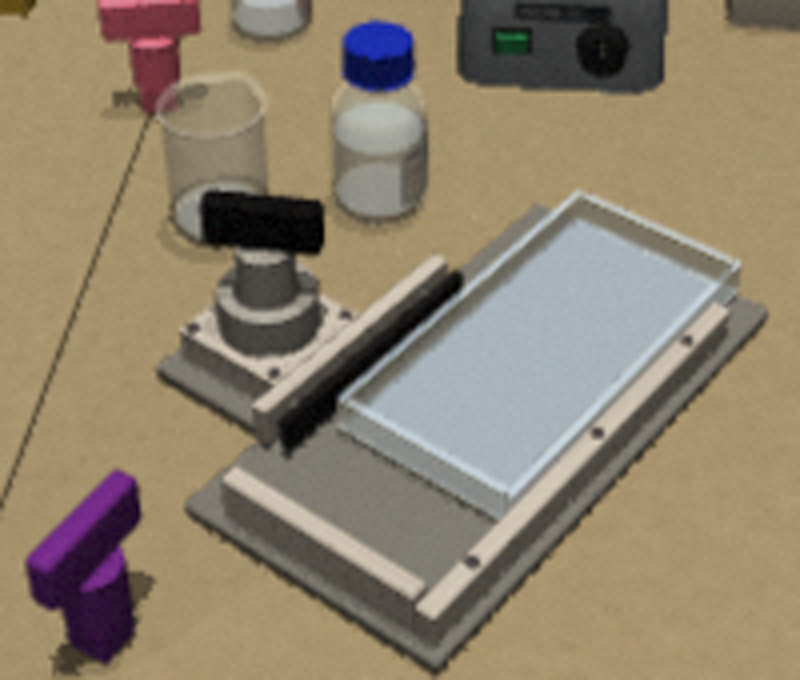

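View pics/sd1.png

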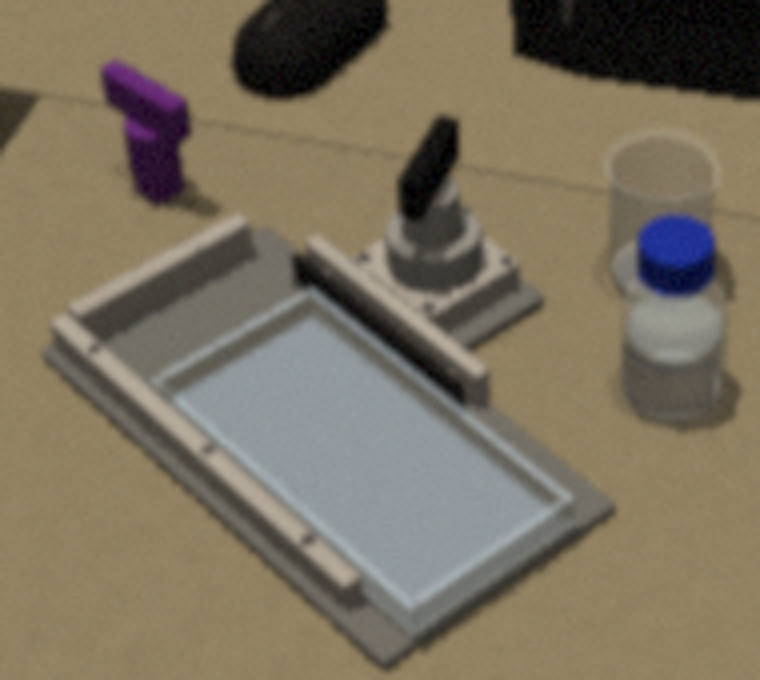

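Candidates: the black-wing key at scene (286,258) / side (272,193), standing in the collar of the stand's clamp. The purple one at (242,342) and the pink one at (258,210) are free-standing decoys. The black one in the collar is the one meant, and the crops confirm it.

```bash
cat >> h.py <<'E'
def fit(P,Q):  # P stand xy, Q world xy -> yaw, t
    P=np.array(P);Q=np.array(Q);a=P-P.mean(0);b=Q-Q.mean(0)
    th=np.arctan2((a[:,0]*b[:,1]-a[:,1]*b[:,0]).sum(),(a*b).sum())
    R=np.array([[np.cos(th),-np.sin(th)],[np.sin(th),np.cos(th)]]); t=Q.mean(0)-R@P.mean(0)
    return th,t,Q-(P@R.T+t)
E
python3 - <<'E'
from h import *
s=load("scene");d=load("side")
C=[(-.07,.12),(.06,.12),(-.07,-.13),(.06,-.13)]
for dd,o,L in [(s,(220,200),[(437,658),(188,507),(766,312),(540,207)]),(d,(165,150),[(45,352),(270,230),(388,662),(612,508)])]:
    Q=[on(dd,o[0]+u/4,o[1]+v/4,.008)[:2] for u,v in L]
    th,t,r=fit(C,Q); print(np.degrees(th),t); print((r*1000).round(1).tolist())
print("tower base",[on(d,*p,0).round(3) for p in [(294,165),(380,172)]],[on(s,*p,0).round(3) for p in [(190,278),(212,242)]])
print("tower cam top", [ray(s,*p).round(3) for p in [(182,20),(105,40)]])
print("monitor",on(d,215,85,0),"mouse",on(d,242,158,0.0))
for n,p,z in [("bottle",(334,250),0),("beaker",(329,222),0),("timer",(370,382),.018),("purple",(205,197),0)]: print(n,on(d,*p,z).round(3))
print(on(s,314,250,0),on(s,273,256,0),on(s,443,220,.018),on(s,243,360,0))
# wing
print("wing", on(d,165+430/4,150+165/4,.08), on(s,220+262/4,200+220/4,.08))
E
```

```text
12.412901641995758 [ 0.4798082  -0.25769433]
[[4.3, -3.4], [-2.4, -1.2], [1.3, 3.0], [-3.2, 1.7]]
12.345406749989499 [ 0.48340213 -0.26221029]
[[1.7, -1.3], [-0.9, -2.7], [2.6, 2.5], [-3.3, 1.6]]
tower base [array([ 0.689, -0.066,  0.   ]), array([ 0.835, -0.177,  0.   ])] [array([ 0.709, -0.088,  0.   ]), array([ 0.783, -0.173,  0.   ])]
tower cam top [array([ 0.908, -0.385, -0.168]), array([ 0.951, -0.244, -0.191])]
monitor [0.67681064 0.32416997 0.        ] mouse [0.6040727  0.01168616 0.        ]
bottle [ 0.629 -0.326  0.   ]
beaker [ 0.661 -0.257  0.   ]
timer [ 0.523 -0.599  0.018]
purple [ 0.485 -0.07   0.   ]
[ 0.62712202 -0.31783728  0.        ] [ 0.66387644 -0.24371061  0.        ] [ 0.51469872 -0.57789904  0.018     ] [ 0.48411705 -0.06739862  0.        ]
wing [ 0.56791379 -0.20884141  0.08      ] [ 0.5661572  -0.21006427  0.08      ]
```

Run:
```python
from h import *
w=load("wrist"); print(w["c"])
for p in [(318,245),(318,100),(440,220),(500,300),(330,370),(100,180),(540,60)]: print(p,on(w,*p,0).round(3),on(w,*p,0.1).round(3))
for P in [(0.149,0.45,.1),(0.25,0.35,.1),(0.4,0.2,.1)]: print(proj(w,P))
```

```text
[0.08269849 0.5493891  0.37309163]
(318, 245) [0.185 0.52  0.   ] [0.158 0.528 0.1  ]
(318, 100) [0.042 0.56  0.   ] [0.053 0.558 0.1  ]
(440, 220) [0.194 0.653 0.   ] [0.164 0.625 0.1  ]
(500, 300) [0.31  0.712 0.   ] [0.249 0.669 0.1  ]
(330, 370) [0.34  0.492 0.   ] [0.271 0.507 0.1  ]
(100, 180) [0.045 0.303 0.   ] [0.055 0.369 0.1  ]
(540, 60) [0.045 0.818 0.   ] [0.055 0.746 0.1  ]
[220.19068616 260.52233396]
[166.18263974 381.61582285]
[126.74003438 481.6117555 ]
```

```bash
python3 -m inch '[[[1,2,-6,0.5,0,0,0],[1,4,-12,1,0,0,0],[1,6,-18,2,0,0,0],[1,9,-23,2,0,0,4],[1,13,-27.5,2,0,0,8],[1,17,-32,2,0,0,12],[0,21,-36.5,2,0,0,16],[-1,25,-41,2,0,0,20],[-1,27,-46.5,2,0,0,24],[-1,28,-52,2,0,0,28],[-1,28,-58,2,0,0,28],[-1,28,-64,2,0,0,28],[-1,30,-69.5,2,0,0,28],[-1,33,-74.5,2,0,0,28],[-1,35,-79,2,0,0,28],[-1,35,-79,2,0,0,28]]]'
python3 - <<'E'
from h import *
w=load("wrist","pics/w1.png")
print(env.observe()["q"].round(1),env.observe()["tool_rot"].round(3).tolist())
E
```

```text
time_s: 2.4
position: [0.4998, -0.2634, 0.2501]
tool_rot: [[-0.21, -0.001, -0.978], [0.978, 0.0, -0.21], [0.001, -1.0, 0.001]]
ft_force: [0.2, 0.9, -0.6]
grip_width: 0.0001
[ -39.7   22.5   70.     0.    87.6 -141.9] [[-0.211, -0.001, -0.978], [0.978, 0.001, -0.211], [0.001, -1.0, 0.001]]
```

View pics/w1.png

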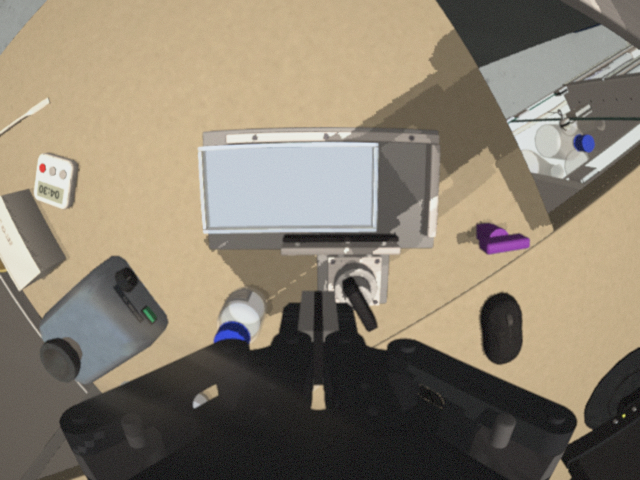

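The wrist view shows the stand upright in the picture: bed corners near (205,130) and (438,130), tray from x=201 to 379, collar at (355,282), key wing (345,280)-(372,328).

Run:
```python
import cv2
f=cv2.imread("pics/w1.png")
cv2.imwrite("pics/w1a.png",cv2.resize(f[120:260,190:450],None,fx=3,fy=3,interpolation=cv2.INTER_CUBIC))
cv2.imwrite("pics/w1b.png",cv2.resize(f[225:345,275:445],None,fx=4.5,fy=4.5,interpolation=cv2.INTER_CUBIC))
```

```text
(no output)
```

View pics/w1a.png

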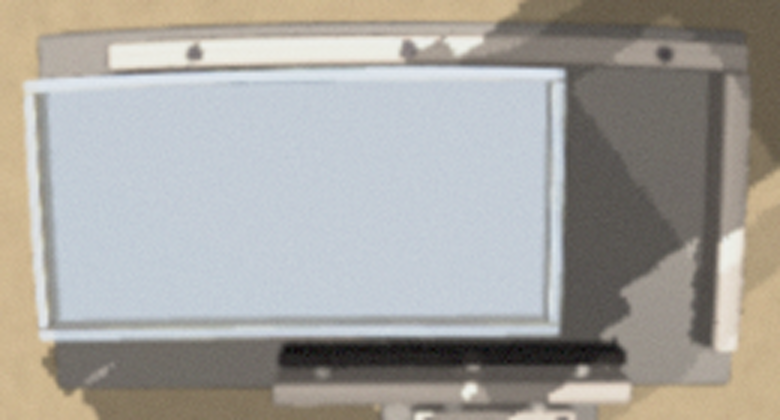

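View pics/w1b.png

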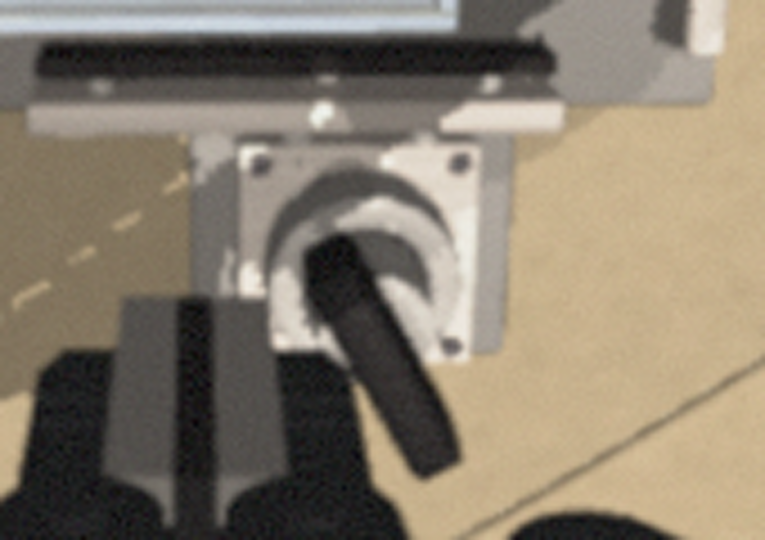

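Run:
```python
from h import *
w=load("wrist")
A=lambda u,v:(190+(u-1)/3,120+(v-1)/3)
B=lambda u,v:(275+(u-1.75)/4.5,225+(v-1.75)/4.5)
C=[(-.07,-.13),(.06,.12),(.06,-.13)]
Q=[on(w,*A(*p),.008)[:2] for p in [(38,38),(728,383),(55,388)]]
th,t,r=fit(C,Q);print(np.degrees(th),t,(r*1000).round(1).tolist())
th=np.radians(12.4); 
S=lambda q,t=t: np.array([[np.cos(th),np.sin(th)],[-np.sin(th),np.cos(th)]])@(np.array(q)[:2]-t)
# tray rim z=.028
for p in [(25,82),(566,72),(560,332),(40,338)]: print("tray",(S(on(w,*A(*p),.028))*1000).round(1))
for p in [(722,75),(713,350)]: print("stop",(S(on(w,*A(*p),.030))*1000).round(1))
for p in [(40,75),(555,75),(40,42),(555,48)]: print("pad", (S(on(w,*B(*p),.026))*1000).round(1))
a=on(w,*B(347,300),.092);b=on(w,*B(442,469),.092);print("wing",a,b,np.linalg.norm(b-a),(a+b)/2,S((a+b)/2)*1000,np.degrees(np.arctan2(*(b-a)[1::-1])))
print("housing", [(S(on(w,*B(*p),.024))*1000).round(1) for p in [(240,145),(485,145),(475,358)]])
```

```text
12.673114412009213 [ 0.48250235 -0.25614333] [[1.1, 1.5], [-0.4, -1.0], [-0.7, -0.5]]
tray [ -52.6 -127.8]
tray [-52.8  51.4]
tray [34.7 51.5]
tray [  35.8 -127.7]
stop [-53.8 104. ]
stop [ 40.4 105.6]
pad [ 46.4 -43.2]
pad [46.8 75.2]
pad [ 38.7 -43. ]
pad [40.4 74.8]
wing [ 0.55026007 -0.21906315  0.092     ] [ 0.58306653 -0.19054098  0.092     ] 0.04347157804559293 [ 0.5666633  -0.20480207  0.092     ] [93.22244393 32.07125885] 41.003938562934806
housing [array([63.9,  2.5]), array([64.3, 59.8]), array([119. ,  60.3])]
```

```bash
python3 -m inch '[[[-1,0.3,-5,-2,0,0,0],[-1,0.6,-10,-4,0,0,0],[-1,0.8,-15,-6,0,0,0],[-1,0.8,-15,-12,0,0,0],[-1,0.8,-15,-17,0,0,0],[-1,0.8,-15,-21,0,0,0],[-1,0.8,-15,-23.5,0,0,0],[-1,0.8,-15,-23.5,0,0,0]]]'
python3 - <<'E'
from h import *
w=load("wrist","pics/w2.png")
E
```

```text
time_s: 3.5
position: [0.5068, -0.4089, 0.0153]
tool_rot: [[-0.213, -0.002, -0.977], [0.977, 0.003, -0.213], [0.003, -1.0, 0.002]]
ft_force: [0.1, -0.1, 0.5]
grip_width: -0.0002
```

View pics/w2.png

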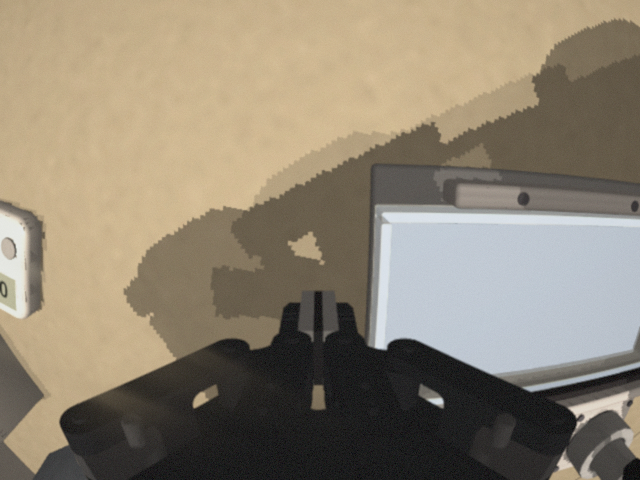

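```bash
python3 -m inch '[[[-1,-0.11,0.49,0,0,0,0],[-1,-0.22,0.98,0,0,0,0],[-1,-0.32,1.46,0,0,0,0],[-1,-0.43,1.95,0,0,0,0],[-1,-0.54,2.44,0,0,0,0],[-1,-0.65,2.93,0,0,0,0],[-1,-0.76,3.42,0,0,0,0],[-1,-0.87,3.9,0,0,0,0],[-1,-0.97,4.39,0,0,0,0],[-1,-1.08,4.88,0,0,0,0],[-1,-1.19,5.37,0,0,0,0],[-1,-1.3,5.86,0,0,0,0],[-1,-1.3,5.86,0,0,0,0]]]'
python3 - <<'E'
from h import *
w=load("wrist","pics/w3.png")
E
```

```text
time_s: 5.18
position: [0.4945, -0.3521, 0.0169]
tool_rot: [[-0.212, 0.001, -0.977], [0.977, -0.001, -0.212], [-0.001, -1.0, -0.001]]
ft_force: [1.5, -1.4, 3.2]
grip_width: 0.0003
```

View pics/w3.png

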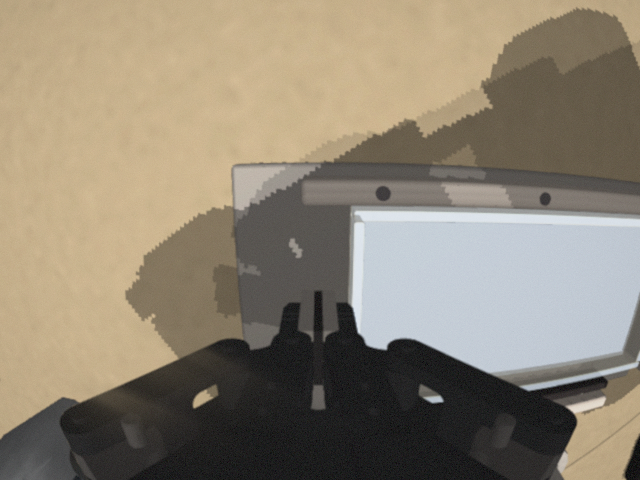

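```bash
python3 -m inch '[[[-1,-0.11,0.49,0,0,0,0],[-1,-0.17,0.78,0,0,0,0],[-1,-0.17,0.78,0,0,0,0]]]'
python3 - <<'E'
from h import *
w=load("wrist")
th=np.radians(12.5);t=np.array([.482,-.257])
M=np.array([[np.cos(th),np.sin(th)],[-np.sin(th),np.cos(th)]])
print(M@(on(w,353,210,.028)[:2]-t), M@(env.observe()["position"][:2]-t))
E
python3 -m inch '[[[-1,-0.05,0.2,0,0,0,0],[-1,-0.09,0.4,0,0,0,0],[-1,-0.09,0.4,0,0,0,0]]]'
```

```text
time_s: 5.6
position: [0.4935, -0.3461, 0.0169]
tool_rot: [[-0.212, 0.003, -0.977], [0.977, -0.005, -0.212], [-0.005, -1.0, -0.002]]
ft_force: [4.3, -9.1, 1.8]
grip_width: 0.0002
[-0.05270127 -0.07571695] [-0.0080148  -0.08954196]
time_s: 6.02
position: [0.4936, -0.3457, 0.0178]
tool_rot: [[-0.212, 0.007, -0.977], [0.977, -0.012, -0.212], [-0.013, -1.0, -0.004]]
ft_force: [5.2, -22.1, -0.2]
grip_width: 0.0002
```

```bash
python3 -m inch '[[[-1,0.25,-1.1,0,0,0,0],[-1,0.5,-2.2,0,0,0,0],[-1,0.5,-2.2,5,0,0,0],[-1,0.5,-2.2,11,0,0,0],[-1,2,0,16,0,0,0],[0,5,4.5,18,0,0,0],[0.2,8,9,20,0,0,0],[0.2,10.6,13.7,20,0,0,0],[0.2,10.6,13.7,20,0,0,0],[0.2,10.6,13.7,20,0,0,0]]]'
python3 - <<'E'
from h import *
w=load("wrist","pics/w4.png")
crop(w,220,160,420,310,4,"pics/w4a.png")
E
```

```text
time_s: 7.28
position: [0.5973, -0.2033, 0.2156]
tool_rot: [[-0.213, -0.002, -0.977], [0.977, 0.001, -0.213], [0.001, -1.0, 0.001]]
ft_force: [-1.0, 0.1, 0.4]
grip_width: 0.0513
```

View pics/w4.png

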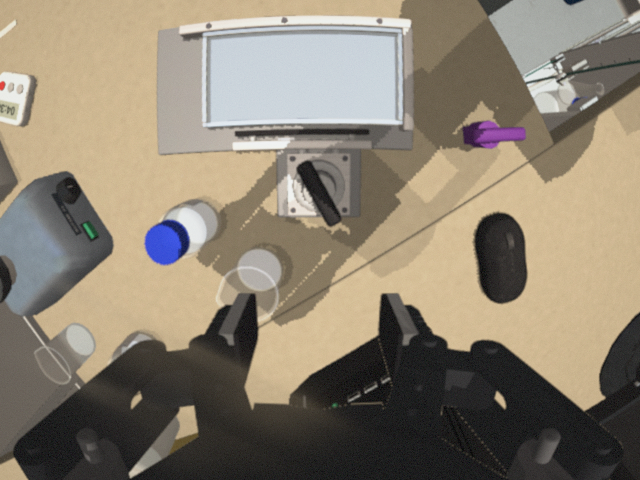

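View pics/w4a.png

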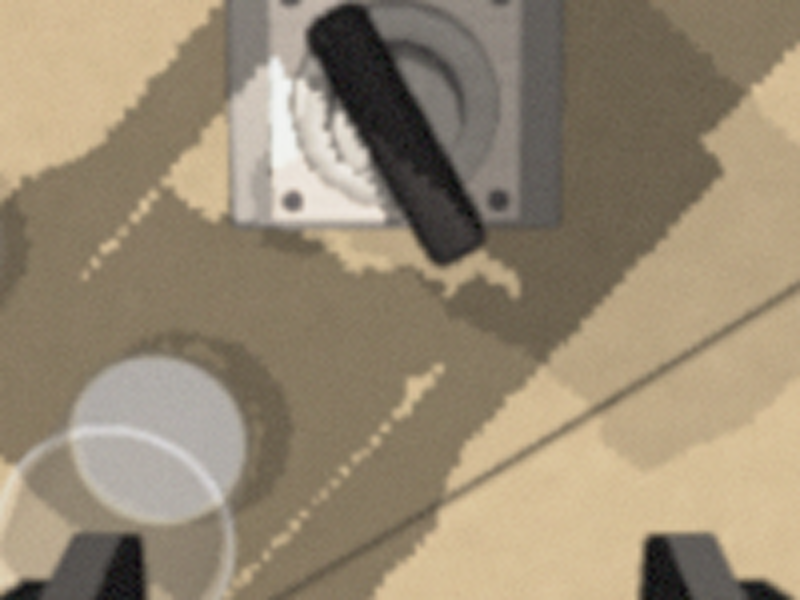

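Run:
```python
from h import *
w=load("wrist")
f=w["frame"]; g=f.max(2); m=((g<62)).astype(np.uint8); m[:150]=0;m[240:]=0;m[:,:285]=0;m[:,350:]=0
n,l,st,c=cv2.connectedComponentsWithStats(m); i=1+st[1:,4].argmax(); print(st[i],c[i])
ct,_=cv2.findContours((l==i).astype(np.uint8),0,2); r=cv2.minAreaRect(ct[0]); print(r); bp=cv2.boxPoints(r); print(bp)
B=lambda u,v:(220+(u-1.5)/4,160+(v-1.5)/4)
th=np.radians(12.5);t=np.array([.482,-.257]);M=np.array([[np.cos(th),np.sin(th)],[-np.sin(th),np.cos(th)]])
for a,b in [((370,15),(485,235)),((312,40),(437,262))]:
    a=on(w,*B(*a),.092);b=on(w,*B(*b),.092);print(np.degrees(np.arctan2(*(b-a)[1::-1])),np.linalg.norm(b-a))
P=[on(w,*p,.092) for p in bp]; print(np.array(P).round(4)); print("c",np.mean(P,0), M@(np.mean(P,0)[:2]-t))
for p in [(312,40),(365,8),(485,235),(437,262)]: print(on(w,*B(*p),.092).round(4))
print("tray",[ (M@(on(w,*p,.028)[:2]-t)).round(4) for p in [(203,31),(203,126),(405,34),(402,124)]],"collar cent",M@(on(w,*B(400,95),.044)[:2]-t))
```

```text
[298 162  44  64 976] [318.1454918  190.93647541]
((319.28924560546875, 193.5603790283203), (68.45246124267578, 17.485763549804688), 62.7004280090332)
[[295.8225  167.1561 ]
 [311.36072 159.13638]
 [342.75598 219.96466]
 [327.21777 227.98438]]
39.786844317572466 0.045181144445085274
41.18133923204721 0.04650159057399066
[[ 0.5504 -0.2291  0.092 ]
 [ 0.5425 -0.2194  0.092 ]
 [ 0.5809 -0.1878  0.092 ]
 [ 0.5892 -0.1975  0.092 ]]
c [ 0.56575078 -0.20845484  0.092     ] [0.09227265 0.02926746]
[ 0.5519 -0.2274  0.092 ]
[ 0.5443 -0.2194  0.092 ]
[ 0.5801 -0.1894  0.092 ]
[ 0.5869 -0.1968  0.092 ]
tray [array([-0.0536, -0.0755]), array([ 0.0368, -0.0751]), array([-0.047 ,  0.1066]), array([0.0374, 0.103 ])] collar cent [0.08997224 0.02958458]
```

```bash
python3 -m inch '[[[0.2,-1,-0.2,-2,0,0,9.3],[0.2,-2,-0.4,-4,0,0,18.6],[0.2,-3.1,-0.5,-6,0,0,28],[0.2,-3.1,-0.5,-9,0,0,28],[0.2,-3.1,-0.5,-11.5,0,0,28],[0.2,-3.1,-0.5,-11.5,0,0,28],[0.2,-3.1,-0.5,-11.5,0,0,28]]]'
python3 - <<'E'
from h import *
w=load("wrist","pics/w5.png")
s=env.observe();print(s["q"].round(1),s["position"],np.degrees(np.arctan2(s["tool_rot"][1,0],s["tool_rot"][0,0])))
E
```

```text
time_s: 8.25
position: [0.5669, -0.2091, 0.1024]
tool_rot: [[-0.645, 0.001, -0.764], [0.764, -0.001, -0.645], [-0.001, -1.0, -0.001]]
ft_force: [0.2, -0.3, 0.8]
grip_width: 0.0513
[ -31.4   33.7   76.3   -0.    69.9 -161.7] [ 0.56699404 -0.20897783  0.10257419] 130.2161028094121
```

View pics/w5.png

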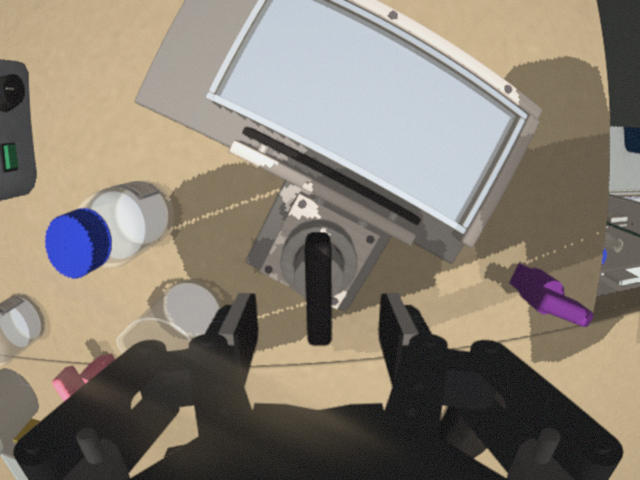

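The wing is vertical in the picture at x≈318, midway between the fingers (243 and 392), so the alignment is good. Next: descend and grip.

```bash
python3 -m inch '[[[0.2,-0.1,0.05,-1.5,0,0,0],[0.2,-0.1,0.05,-3,0,0,0],[0.2,-0.1,0.05,-3,0,0,0],[-0.4,-0.1,0.05,-3,0,0,0],[-1,-0.1,0.05,-3,0,0,0],[-1,-0.1,0.05,-3,0,0,0],[-1,-0.1,0.05,-3,0,0,0]]]' 40
python3 - <<'E'
from h import *
w=load("wrist","pics/w6.png");
s=env.observe();print(s["position"],s["ft_force"],s["wrist_torque"],s["grip_width"])
E
```

```text
time_s: 9.18
position: [0.5658, -0.2078, 0.0717]
tool_rot: [[-0.646, 0.001, -0.763], [0.763, -0.0, -0.646], [-0.001, -1.0, -0.0]]
ft_force: [-0.7, -0.2, 3.0]
grip_width: 0.011
[ 0.56583025 -0.20781472  0.07171496] [-0.48713471 -0.00912055  2.80194827] [0.06835121 0.00575173 0.00032887] 0.010692495312295396
```

View pics/w6.png

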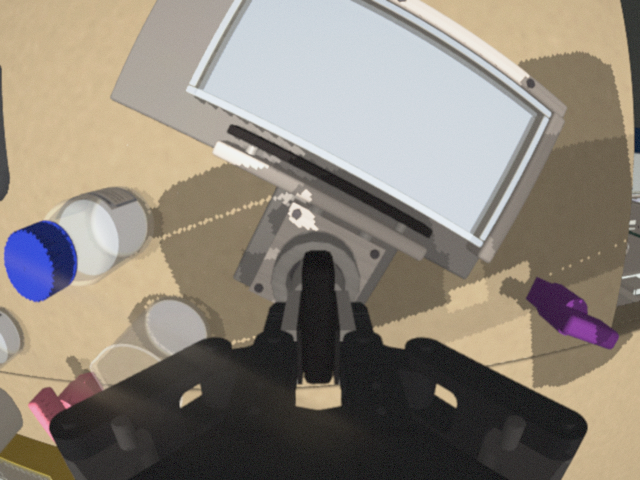

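```bash
python3 -m inch '[[[-1,0,0,-0.1,0,0,0],[-1,0,0,-0.1,0,0,-5],[-1,0,0,-0.1,0,0,-10],[-1,0,0,-0.1,0,0,-15],[-1,0,0,-0.1,0,0,-15]]]'; python3 -c "
from rig import env
s=env.observe();print(s['ft_force'],s['wrist_torque'],s['position'])"
```

```text
time_s: 9.85
position: [0.5662, -0.2082, 0.0713]
tool_rot: [[-0.426, 0.002, -0.905], [0.905, -0.001, -0.426], [-0.002, -1.0, -0.001]]
ft_force: [-0.3, 0.2, 6.0]
grip_width: 0.0112
[-0.27926751  0.16537954  6.04932612] [-0.00700867  0.05826931 -0.04473669] [ 0.56618076 -0.2081712   0.07127274]
```

```bash
python3 -m inch '[[[-1,0,0,0,0,0,-3],[-1,0,0,0,0,0,-6],[-1,0,0,0,0,0,-9],[-1,0,0,0,0,0,-12]]]'; python3 -m inch '[[[-1,0,0,0,0,0,-3],[-1,0,0,0,0,0,-6],[-1,0,0,0,0,0,-9],[-1,0,0,0,0,0,-9]]]';python3 -c "
from rig import env
s=env.observe();print(s['ft_force'],s['wrist_torque'],s['position'])"
```

```text
time_s: 10.35
position: [0.5658, -0.2081, 0.0703]
tool_rot: [[-0.228, 0.001, -0.974], [0.974, -0.001, -0.228], [-0.001, -1.0, -0.0]]
ft_force: [1.3, -0.9, -0.5]
grip_width: 0.0109
time_s: 10.85
position: [0.566, -0.2083, 0.0703]
tool_rot: [[-0.075, 0.001, -0.997], [0.997, -0.001, -0.075], [-0.001, -1.0, -0.001]]
ft_force: [2.8, -2.4, -2.4]
grip_width: 0.0107
[ 2.75464174 -2.44186329 -2.3845561 ] [-0.55948464 -0.47878443  0.0146767 ] [ 0.56602904 -0.20828044  0.0702559 ]
```

```bash
python3 -m inch '[[[-1,0,0,-0.2,0,0,0],[-1,0,0,-0.4,0,0,0],[-1,0,0,-0.4,0,0,0]]]';python3 -c "
from rig import env
s=env.observe();print(s['ft_force'],s['wrist_torque'],s['position'])"
```

```text
time_s: 11.22
position: [0.5661, -0.2082, 0.0664]
tool_rot: [[-0.075, 0.001, -0.997], [0.997, -0.001, -0.075], [-0.001, -1.0, -0.001]]
ft_force: [4.2, -4.5, -0.1]
grip_width: 0.0112
[ 4.15422159 -4.45976141 -0.14216481] [-0.8917023  -0.76068231  0.11039699] [ 0.56608517 -0.20820866  0.06642641]
```

```bash
python3 -m inch '[[[-1,0.05,-0.05,-0.2,0,0,0],[-1,0.05,-0.05,-0.4,0,0,0],[-1,0.05,-0.05,-0.6,0,0,0],[-1,0.05,-0.05,-0.75,0,0,0],[-1,0.05,-0.05,-0.75,0,0,0]]]';python3 -c "
from h import *
w=load('wrist','pics/w7.png')
s=env.observe();print(s['ft_force'],s['wrist_torque'],s['position'])"
```

```text
time_s: 11.85
position: [0.5665, -0.2085, 0.0597]
tool_rot: [[-0.074, 0.001, -0.997], [0.997, -0.001, -0.074], [-0.001, -1.0, -0.001]]
ft_force: [1.3, -2.8, 9.1]
grip_width: 0.0109
[ 1.46611864 -4.10669475  8.56407503] [-0.64778358 -0.35247076  0.03977535] [ 0.56646651 -0.20851966  0.05975345]
```

View pics/w7.png

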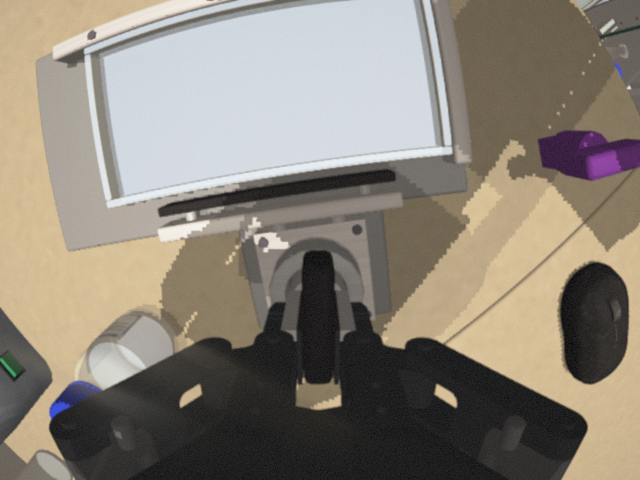

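```bash
python3 -m inch '[[[-1,0,-0.05,0.1,0,0,-4],[-1,0,-0.05,0.1,0,0,-8],[-1,0,-0.05,0.1,0,0,-12],[-1,0,-0.05,0.1,0,0,-16],[-1,0,-0.05,0.1,0,0,-20],[-1,0,-0.05,0.1,0,0,-24],[-1,0,-0.05,0.1,0,0,-28],[-1,0,-0.05,0.1,0,0,-32],[-1,0,-0.05,0.1,0,0,-36],[-1,0,-0.05,0.1,0,0,-40]]]';python3 -c "
from h import *
w=load('wrist','pics/w8.png')
s=env.observe();print(s['ft_force'],s['wrist_torque'],s['position'],s['q'])"
```

```text
time_s: 13.15
position: [0.5665, -0.2091, 0.0599]
tool_rot: [[0.586, 0.001, -0.81], [0.81, -0.001, 0.586], [-0.0, -1.0, -0.001]]
ft_force: [5.4, -4.3, 1.1]
grip_width: 0.011
[ 4.20279709 -4.63091435  0.81050919] [-0.94853171 -0.81693137  0.12287704] [ 0.56653616 -0.20906531  0.05986102] [-3.14728503e+01  3.65548245e+01  7.89862754e+01 -5.87887937e-03
  6.43827901e+01 -8.54311230e+01]
```

View pics/w8.png

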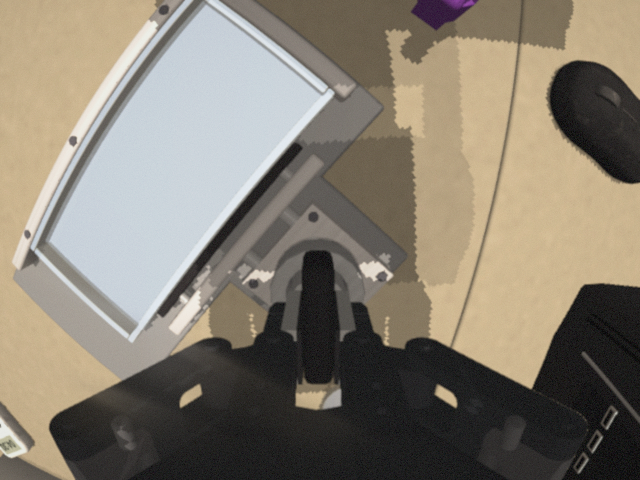

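The bar has moved towards the tray: the gap to the housing has grown and the pad is nearly at the tray. I'll carry on turning to the stop.

```bash
python3 -m inch '[[[-1,0.05,-0.05,0,0,0,-4],[-1,0.05,-0.05,0,0,0,-8],[-1,0.05,-0.05,0,0,0,-12],[-1,0.05,-0.05,0,0,0,-16],[-1,0.05,-0.05,0,0,0,-20],[-1,0.05,-0.05,0,0,0,-24],[-1,0.05,-0.05,0,0,0,-28],[-1,0.05,-0.05,0,0,0,-32],[-1,0.05,-0.05,0,0,0,-36],[-1,0.05,-0.05,0,0,0,-40]]]';python3 -c "
from h import *
s=env.observe();print(s['ft_force'],s['wrist_torque'],s['position'],s['q'].round(1))"
```

```text
time_s: 14.45
position: [0.5666, -0.2095, 0.0598]
tool_rot: [[0.97, -0.0, -0.244], [0.244, -0.001, 0.97], [-0.0, -1.0, -0.001]]
ft_force: [1.8, -4.7, 2.7]
grip_width: 0.0111
[ 1.83216823 -4.69195762  2.70061546] [-1.06390319 -0.42509105  0.18335929] [ 0.56657237 -0.20954235  0.05984694] [-31.5  36.6  78.9  -0.   64.5 -45.6]
```

```bash
python3 -m inch '[[[-1,0,0,0,0,0,-2],[-1,0,0,0,0,0,-4],[-1,0,0,0,0,0,-6],[-1,0,0,0,0,0,-6]]]';python3 -c "
from h import *
s=env.observe();print(s['ft_force'],s['wrist_torque'],np.degrees(np.arctan2(s['tool_rot'][1,0],s['tool_rot'][0,0])))
w=load('wrist','pics/w9.png')"
```

```text
time_s: 14.95
position: [0.5665, -0.2096, 0.0598]
tool_rot: [[0.99, -0.0, -0.143], [0.143, -0.001, 0.99], [-0.0, -1.0, -0.001]]
ft_force: [1.9, -4.8, 2.5]
grip_width: 0.011
[ 1.93311805 -4.75216995  2.54112013] [-0.94980614 -0.31969887  0.1127529 ] 8.247098909647878
```

View pics/w9.png

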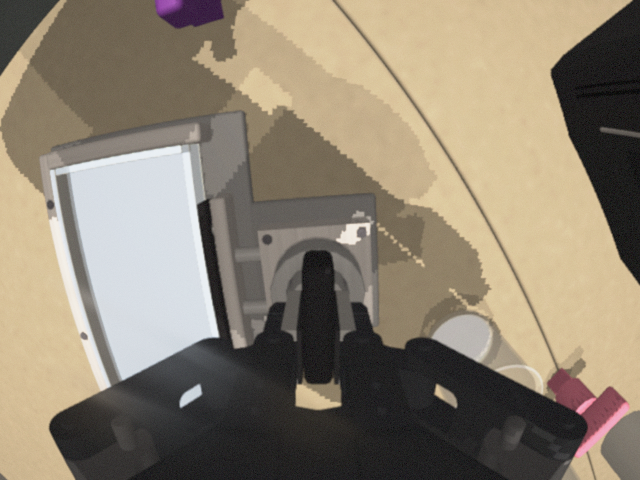

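```bash
python3 -m inch '[[[-1,0,0,0,0,0,-2],[-1,0,0,0,0,0,-4],[-1,0,0,0,0,0,-4]]]' 60;python3 -c "
from h import *
s=env.observe();print(s['ft_force'],s['wrist_torque'],np.degrees(np.arctan2(s['tool_rot'][1,0],s['tool_rot'][0,0])))"; python3 -m inch '[[[-1,0,0,0,0,0,-2],[-1,0,0,0,0,0,-4],[-1,0,0,0,0,0,-4]]]';python3 -c "
from h import *
s=env.observe();print(s['ft_force'],s['wrist_torque'],np.degrees(np.arctan2(s['tool_rot'][1,0],s['tool_rot'][0,0])))
w=load('wrist','pics/w10.png')"
```

```text
time_s: 15.38
position: [0.5665, -0.2096, 0.0599]
tool_rot: [[0.997, -0.0, -0.074], [0.074, -0.001, 0.997], [-0.0, -1.0, -0.001]]
ft_force: [1.4, -4.8, 2.4]
grip_width: 0.0106
[ 1.35522612 -4.76642136  2.36212906] [-1.02169898 -0.2829891   0.10968345] 4.2477444711319405
time_s: 15.75
position: [0.5664, -0.2096, 0.0599]
tool_rot: [[1.0, -0.001, -0.005], [0.005, -0.001, 1.0], [-0.001, -1.0, -0.001]]
ft_force: [1.1, -5.6, 2.2]
grip_width: 0.0104
[ 1.06328095 -5.59403187  2.22820222] [-1.08508368 -0.23116952  0.36896706] 0.2782686499963506
```

View pics/w10.png

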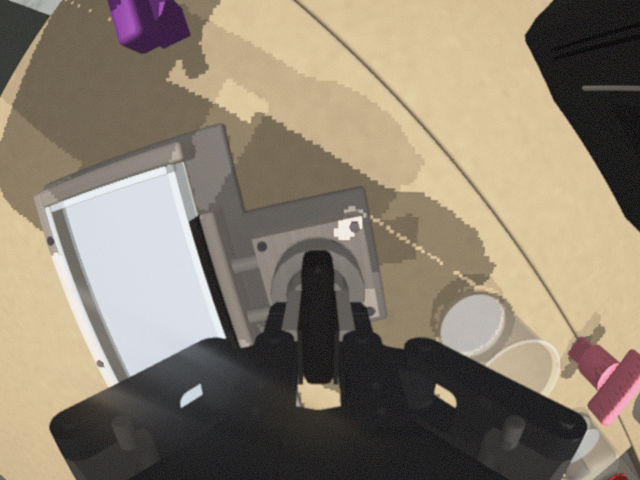

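```bash
python3 -m inch '[[[-1,0,0,0,0,0,-2],[-1,0,0,0,0,0,-2]]]';python3 -c "
from h import *
s=env.observe();print(s['ft_force'],s['wrist_torque'],np.degrees(np.arctan2(s['tool_rot'][1,0],s['tool_rot'][0,0])))"
```

```text
time_s: 16.05
position: [0.5664, -0.2097, 0.0599]
tool_rot: [[1.0, -0.001, 0.029], [-0.029, -0.001, 1.0], [-0.001, -1.0, -0.001]]
ft_force: [1.2, -5.0, 4.0]
grip_width: 0.0107
[ 1.15936775 -4.98274836  4.01826706] [-1.09610766 -0.34542959  0.64770609] -1.686121072592021
```

```bash
python3 -m inch '[[[-1,0,0,0,0,0,2.5],[-1,0,0,0,0,0,2.5],[-0.4,0,0,0,0,0,2.5],[-0.1,0,0,0,0,0,2.5],[-0.1,0,0,0,0,0,2.5],[-0.1,0,0,0,0,0,2.5],[-0.1,0,0,2,0,0,2.5],[-0.1,0,0,5,0,0,2.5],[-0.1,0,0,9,0,0,2.5],[-0.1,0,0,15,0,0,2.5],[-0.1,0,0,15,0,0,2.5]]]'
python3 - <<'E'
from h import *
w=load("wrist","pics/w11.png");s=load("scene");crop(s,220,200,420,370,4,"pics/sc2.png")
d=load("side"); crop(d,165,150,355,320,4,"pics/sd2.png")
E
```

```text
time_s: 17.42
position: [0.568, -0.2099, 0.2146]
tool_rot: [[1.0, 0.008, -0.013], [0.013, -0.005, 1.0], [0.008, -1.0, -0.005]]
ft_force: [0.8, 0.1, 0.5]
grip_width: 0.0384
```

View pics/w11.png

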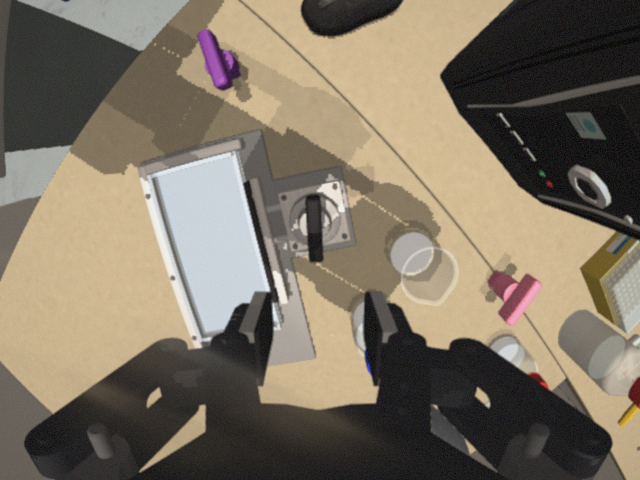

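View pics/sc2.png

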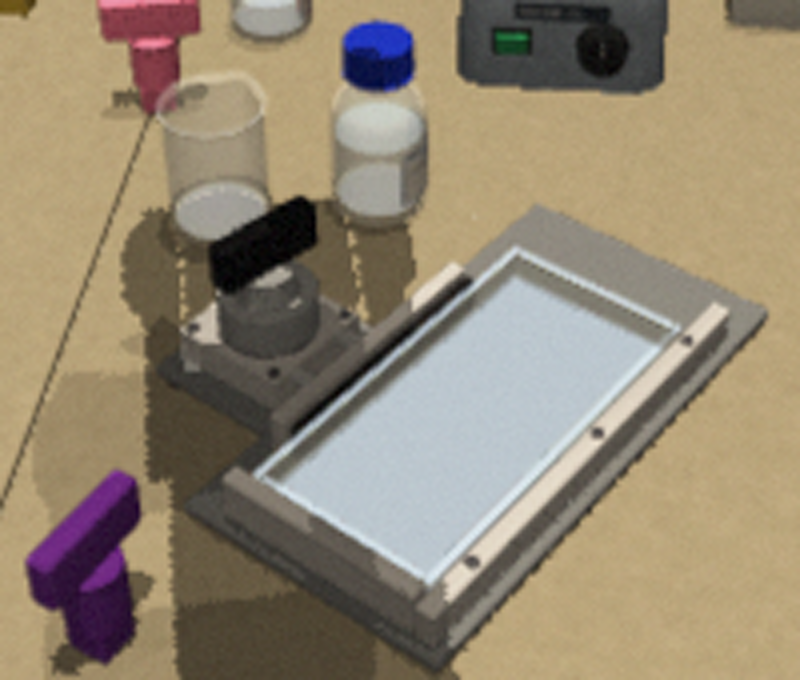

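View pics/sd2.png

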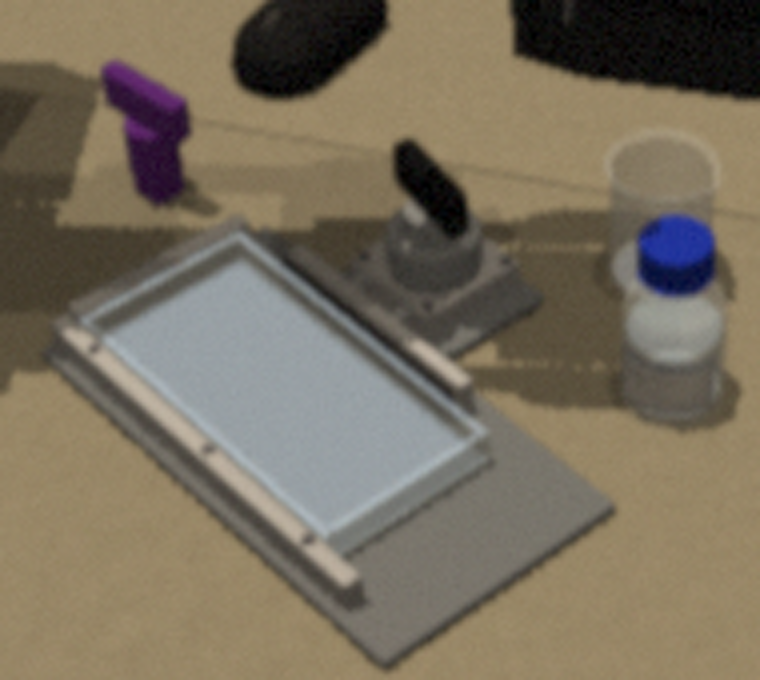

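Run:
```python
from h import *
th=np.radians(12.5);t=np.array([.482,-.257]);M=np.array([[np.cos(th),np.sin(th)],[-np.sin(th),np.cos(th)]])
S=lambda P:(M@(P[:2]-t)*1000).round(1)
d=load("side");s=load("scene");w=load("wrist")
B=lambda u,v:(165+(u-1.5)/4,150+(v-1.5)/4)
print("bar corner side before/after",S(on(d,*B(487,370),.03)),S(on(d,*B(470,382),.03)))
print("tray trailing side",S(on(d,*B(488,434),.028)),S(on(d,*B(330,540),.028)))
c=lambda u,v:(220+(u-1.5)/4,200+(v-1.5)/4)
print("bar corner scene",S(on(s,*c(445,258),.03)),S(on(s,*c(465,267),.03)))
print("tray trailing scene",S(on(s,*c(517,248),.028)),S(on(s,*c(683,327),.028)))
# wing top centre by two views height
def tri(p,q):
    a,b=ray(s,*p),ray(d,*q);A=np.stack([a,-b],1);x=np.linalg.lstsq(A,d["c"]-s["c"],rcond=None)[0]
    P,Q=s["c"]+a*x[0],d["c"]+b*x[1];return ((P+Q)/2).round(4),np.linalg.norm(P-Q).round(4)
print("wing centroid after",tri(c(263,245),B(431,186)),"before",tri(c(262,221),B(429,168)))
crop(w,230,150,370,260,5,"pics/w12.png")
```

```text
bar corner side before/after [ 58.9 -48.7] [ 48.4 -49.4]
tray trailing side [ 34.6 -77.4] [-53.3 -79.4]
bar corner scene [ 53.3 -47.9] [ 42.3 -48.4]
tray trailing scene [ 32.9 -75.8] [-55.2 -76.1]
wing centroid after (array([ 0.5667, -0.2088,  0.0682]), np.float64(0.0014)) before (array([ 0.5664, -0.2095,  0.0803]), np.float64(0.0002))
```

View pics/w12.png

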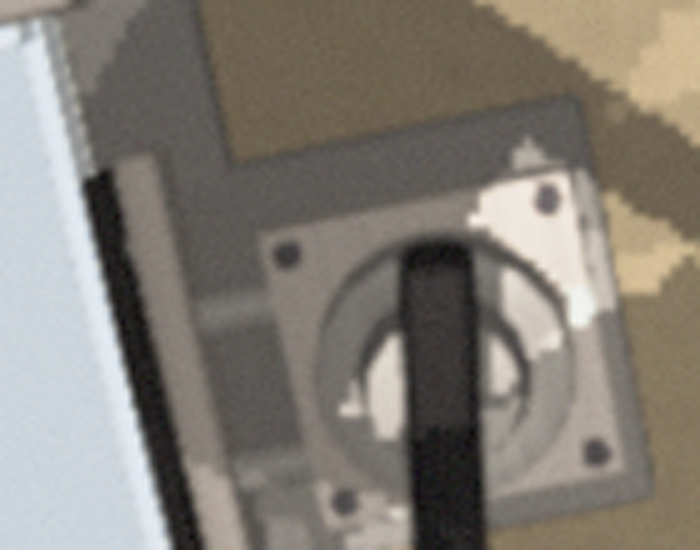

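Run:
```python
from rig import env
print(env.observe()["ft_force"],env.observe()["time_s"]); print(env.close_job())
```

```text
[-0.22190806 -0.51693211 -0.71998756] 17.725
the job is handed in; nothing more can be done
None
```

I pushed the tray home, seated the key, turned the clamp to its stop and handed the job in at 17.7 s. No verdict is reported.

- **Tray:** I pushed it with the shut fingers until it stopped dead against the end stop, where the force rose to 22 N. Its trailing end is at y ≈ −76 mm in the stand's frame, and −75 mm is home.
- **Key:** I pressed it down with about 6 N and turned it clockwise. The press force fell away after less than 30° of turning, showing the foot had found the recess. I then pushed it 12 mm down until it bottomed. The two fixed views agree, with the wing 12.1 mm lower than at the start and the key standing upright in the collar.
- **Clamp:** I turned the key on clockwise until the torque rose to 0.65 N m, well above the 0.2 N m needed to turn it, so it was at the stop. The bar has moved about 10.5–11 mm in the views (10 mm is full travel, and these readings are good to about 2 mm), and the pad lies against the tray. I could not measure the pad force directly.
- **Surroundings:** The gripper is open, about 15 cm above the key and touching nothing. The bottle and beaker look unmoved in the last pictures. The last crops did not include the timer, but the arm never came near it.
- **Disagreement:** The side view put the tray's trailing end at −77 to −79 mm. That view's stand fit is about 5 mm off in y, so I took this as calibration error.

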